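# Put the scent globes and pocket mirror away in the bedside organizer

### The job

Gently set, without dropping, the two thin glass scent globes from the ceramic dish into the organizer's pockets, each in the pocket of its own colour, fully seated with its cork pointing up, and stand the pocket mirror from its wooden stand upright on edge in the organizer's blue slot, fully down and centred along it. Do not disturb the tumbler or the pill bottle.

Things in the scene. Friction and masses are not known exactly. Their poses are not given: they have to be found in the camera images.
- organizer: White pegboard organizer, fixed. Origin: underside of its base at mid-width; z up. Base 6 mm thick, x -40 to +65, y -130 to +130. At x = 0 stand the blue slot (y -95), amber pocket (y 0) and green pocket (y +95). Reach in from -x: a pegboard 250 mm tall closes the +x side (x +57 to +65). The spoon and magnifier on its pegs are fixed and lie above the shelf.
- shelf_lip (a point): Middle of the lower front edge of the organizer's shelf; axes as the organizer. The shelf is 7 mm thick and full width, from the pegboard (52 mm deep) to 8 mm short of straight above the pocket and slot centres, underside 120 mm above the organizer's underside. It blocks a gripper coming straight down: lean the tool 30 to 45 degrees, wrist towards -x, fingers pointing down and to +x.
- pocket_amber (a point): Where the centre of a globe seated in the amber pocket lies; axes as the organizer. Each pocket is a round cup of outer diameter 42 mm and inner diameter 32 mm with its rim 24 mm above the organizer's underside (18 above its base plate, 19 mm below this point); a seated globe sinks 6 mm below the rim.
- pocket_green (a point): The same for the green pocket.
- slot_floor (a point): Middle of the floor of the blue slot; axes as the organizer. The slot runs along x, 70 mm long, open at both ends and on top, 11.5 mm wide in y, between two walls 18 mm high and 6 mm thick.
- dish: White ceramic dish, fixed, base 185 x 70 x 6 mm, origin at its underside, x along its length, z up. Two wells at x -57.5 and +57.5 mm: cups like the organizer's pockets, rims 22 mm above the underside. One globe sits in each well at the start, which one where varies.
- globe_amber_center (a point): Centre of the amber scent globe, a thin glass ball, diameter 50 mm, about 50 g. Its z points to the cork (14 mm wide, top 35 mm above the centre); starts cork up. It breaks if the fingers squeeze it with over 40 N (both together; 8 to 10 N per finger holds it well) or if it is pressed or dropped on anything with over 12 N.
- globe_green_center (a point): Centre of the green scent globe, otherwise the same. A globe must be lowered onto its pocket (to within 10 mm) before it is let go, not dropped in.
- stand: Low wooden stand, fixed, 75 x 60 mm, 24 mm high, origin at its underside, z up, with a slot along its x like the organizer's (floor 6 mm above the underside, 11.5 mm wide, walls 18 mm high); the mirror stands in it at the start.
- mirror_center (a point): Centre of the square pocket mirror, blue frame: 60 mm along its x, 8 mm thick along its y, 60 mm high along its z (up), about 60 g; both ways round are alike. It stands 42 mm out of the slot's walls and can be pinched across its thickness near the top.
- tumbler: Glass tumbler, 68 mm across the rim, 90 mm tall, origin at its underside. To be left alone.
- pill_bottle: Frosted pill bottle with white cap, 40 mm across, 70 mm tall, origin at its underside. To be left alone.
There are look-alikes about, which are no part of the job. What is shaped like the part that bears globe_amber_center but purple or red is not meant. There is more than one size of the part that bears globe_green_center; the job needs the larger.

How it is judged:
At the end, for the whole second after the job is handed in: Each globe rests in the pocket of its colour, its centre within 6 mm of the seated place and its cork within 0.4 rad of straight up; the mirror stands in the blue slot, its foot within 3 mm of the slot's floor, within 15 mm of the slot's middle lengthwise, and upright within 0.25 rad (distance between globe_amber_center and pocket_amber below 0.006 m and distance between globe_green_center and pocket_green below 0.006 m and angle between each of globe_amber_center, globe_green_center's own z axis and vertical below 0.4 rad and x of mirror_center in the frame of slot_floor between -0.015 and 0.015 m and y of mirror_center in the frame of slot_floor between -0.007 and 0.007 m and z of mirror_center in the frame of slot_floor below 0.033 m and angle between mirror_center's own z axis and vertical below 0.25 rad); the robot touches nothing.
It fails at once if a glass globe was squeezed with more than 40 N (contact force between the fingers and globe_amber above 40 N or contact force between the fingers and globe_green above 40 N).
It fails at once if a glass globe was pressed or dropped with more than 12 N (contact force between any of globe_amber, globe_green and organizer above 12 N or contact force between any of globe_amber, globe_green and dish above 12 N or contact force between any of globe_amber, globe_green and tray above 12 N).
It fails at once if a glass globe was let go more than 10 mm above its pocket ((contact force between the fingers and globe_amber below 0.05 N and horizontal distance between globe_amber_center and pocket_amber below 0.03 m and z of globe_amber_center in the frame of pocket_amber above 0.01 m) or (contact force between the fingers and globe_green below 0.05 N and horizontal distance between globe_green_center and pocket_green below 0.03 m and z of globe_green_center in the frame of pocket_green above 0.01 m)).
It fails at once if the tumbler or the pill bottle was disturbed (distance of any of tumbler, pill_bottle from where it was at the start of the episode above 0.02 m or angle between any of tumbler, pill_bottle's own z axis and vertical above 0.4 rad).
It also fails if it takes over 72 s, if anything falls off the work surface, if the arm or the gripper's body presses on something with over 40 N, if the wrist force passes 120 N, or if a joint passes its speed limit or range.

### The arm

A 6-joint arm with a two-finger parallel gripper is mounted at the origin on the work surface. World frame = base frame: x ahead of the robot, y to its left, z up, the work surface at z = 0. Lengths are in m, angles in rad, forces in N, time in s.
With the tool pointing down it reaches from about 0.3 to 0.775 m from the base axis. Payload 14.6 kg.
Tool frame: the origin (TCP) lies on the centre line of the jaws, within the pads' length; the fingertips stand 25 mm ahead of it and the grasp point (between the pads) lies 6 mm ahead of it (ctrl.tip_reach is the distance from the TCP to the fingertips, in m); z points along the fingers, y is the line along which they close (so a half turn about z gives the same grasp; the last joint's range is limited). The gripper opens to 94 mm and grips with 3 to 60 N. Pads are 16 mm wide; open, the fingers measure 119 mm over their backs; the gripper's body (75 mm by 177 mm) begins 78 mm behind the grasp point.
Start: joints at [1.087, 0.3, 1.521, -0, 1.321, -0.067], TCP at [0.223, 0.503, 0.23] pointing down, gripper open.
Joint ranges: [-3.03, 3.03], [-0.79, 2.21], [0.23, 2.52], [-1.04, 4.18], [0, 3.07], [-2.55, 2.55]. Speed limits (rad/s): [2.22, 2.22, 2.57, 3.14, 3.14, 3.14].

### API

Orientations are given as [roll, pitch, yaw] about the fixed x, y, z axes, in that order (R = Rz(yaw) Ry(pitch) Rx(roll)).
In Python, from station import ctrl gives the robot as it stands. The module is installed in compiled form; this text tells all that it offers.
- The arm moves only by the tool apply_moves, never from a script. Its argument "deltas" is a list of rows, each a list of 7 numbers: the closure in counts, from 0 (fully open) to 255 (shut), then the shift along the world's x, y, z in cm, then the turn, a rotation vector about the world's x, y, z in rad. In form: [[jaw, tx, ty, tz, ax, ay, az], ...]. A call has 1 to 10 rows; each row shifts and turns the commanded pose from where the row before left it; what a row does not reach is not made up. A row lasts 1/10 s, in which the tool goes at most 50 mm and 8.59 degrees, less where a joint would pass 70% of its speed; a pose out of reach is approached as far as the arm can. A call with a gripper value outside its range is refused whole. The fingers move at their own pace and stop on an object; "grip_force" is the grip in N (left out, the last holds). Time passes only in rows, so rows that do not move let the fingers close. It gives the time, the measured TCP pose, the force, the opening and the grip force at its end, in the units of the state.
- ctrl.get_obs(): the state, without advancing time (a new reading comes with each control period).
- ctrl.camera(name): name is "scene" or "top" or "wrist"; returns a dict with "img" (480x640x3 uint8, red, green, blue), "K" (3x3 intrinsics, pixels), "pose" (4x4, takes a point from camera to world coordinates); the wrist camera has in their place "hand_eye" (4x4, takes a point from camera to tool coordinates, whose origin is the TCP and whose axes are the flange's). Camera axes: x right, y up, looking along -z (the intrinsics and any distortion apply to the point x, -y, -z); pixel columns grow to the right and rows downward; lengths in m; the calibration is good to about 2 mm. The wrist camera is an equidistant fisheye: a pixel r from the principal point sees the ray r / f radians off the axis. A picture is of the moment at which its call begins: read the wrist's pose just before it. There is no depth.
- ctrl.hand_in(): hands the job in; it is judged then, once.
The state is a dict: "time_s": time; "qpos": joint angles; "joint_vel": joint speeds; "tau": joint torques, N m; "ee_pos": TCP position; "eef_rot": TCP orientation; "force": force on the tool from outside, world axes, zero at the start; "moment": the same for the moment, N m; "grip_width": finger opening in m; "grip_force": force on a finger pad.
Only numpy, scipy, OpenCV 4.12 (cv2) and the standard library are available. Lean on these libraries where they do the work, as an engineer would, in place of code of your own. Each camera call takes 0.05 s, during which the arm holds its last target. There are 200 camera calls.

## Working session

There is one attempt and no reset: what is moved stays moved. The work goes in short steps, Python scripts to look and compute and a tool call to move; the robot and the scene stay as the last step left them, time stands still between calls to the robot, and variables do not carry over. Pictures are saved under pics/ and viewed, at most 12 in all, crops included, and the job is handed in when it is done.

Besides the shell and the picture viewer there is one more tool, called after "Emit:" as name(argument=value, ...), one argument or row to a line, values as JSON. apply_moves: Moves the arm, as the interface text tells. Its arguments: {"type":"object","properties":{"deltas":{"type":"array"},"grip_force":{"type":"number"}},"required":["deltas"]}

```bash
mkdir -p pics; python3 - <<'E'
from station import ctrl
import cv2,numpy as np
o=ctrl.get_obs();print(o, ctrl.tip_reach)
for n in("scene","top"):
    c=ctrl.camera(n);cv2.imwrite(f"pics/{n}0.png",c["img"][:,:,::-1]);np.savez(f"{n}0.npz",**c);print(n,c["K"],c["pose"],c.keys())
E
```

```text
{'time_s': 0.0, 'qpos': array([ 1.08741268e+00,  3.00502730e-01,  1.52159767e+00, -1.14716382e-05,
        1.32068628e+00, -6.66020577e-02]), 'joint_vel': array([-0.0004404 ,  0.00089513, -0.00216236, -0.00068342,  0.00011251,
        0.00156988]), 'tau': array([ 6.63431565e-04, -5.31815815e+01, -3.52724719e+01,  7.09097763e-02,
        2.45465885e-02, -1.37201005e-04]), 'ee_pos': array([0.22254646, 0.50270472, 0.22986194]), 'eef_rot': array([-3.14040053e+00, -6.83794063e-05,  2.72481387e+00]), 'force': array([ 0.25372061, -0.2770197 , -0.83942865]), 'moment': array([-0.03270516, -0.01435648, -0.00203245]), 'grip_force': 0.0, 'grip_width': 0.09365068520044087} 0.025
scene [[504.68248699   0.         327.70013827]
 [  0.         504.68248699 242.12146925]
 [  0.           0.           1.        ]] [[-0.78656891 -0.42408356  0.44884572  0.96762292]
 [ 0.61735761 -0.52432124  0.58647832  0.6957919 ]
 [-0.01337647  0.73840394  0.674226    0.81403136]
 [ 0.          0.          0.          1.        ]] dict_keys(['img', 'K', 'pose'])
top [[625.12593001   0.         321.52391432]
 [  0.         625.12593001 242.75676562]
 [  0.           0.           1.        ]] [[-0.01964244  0.98494057 -0.17177385  0.28452159]
 [-0.99976756 -0.02087695 -0.00538311  0.08320825]
 [-0.00888816  0.17162819  0.9851217   1.32814837]
 [ 0.          0.          0.          1.        ]] dict_keys(['img', 'K', 'pose'])
```

View pics/scene0.png

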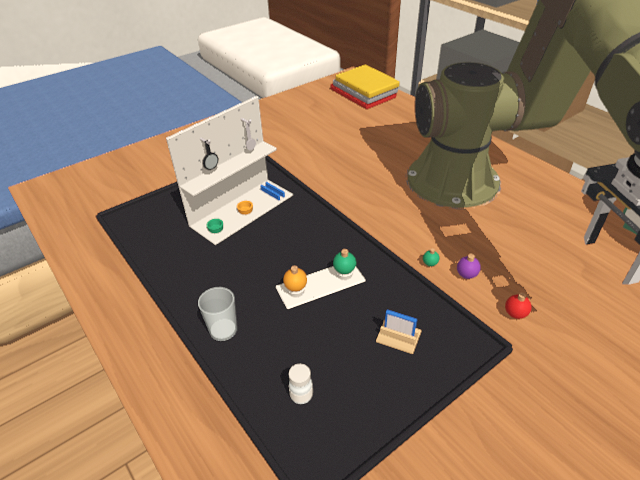

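View pics/top0.png

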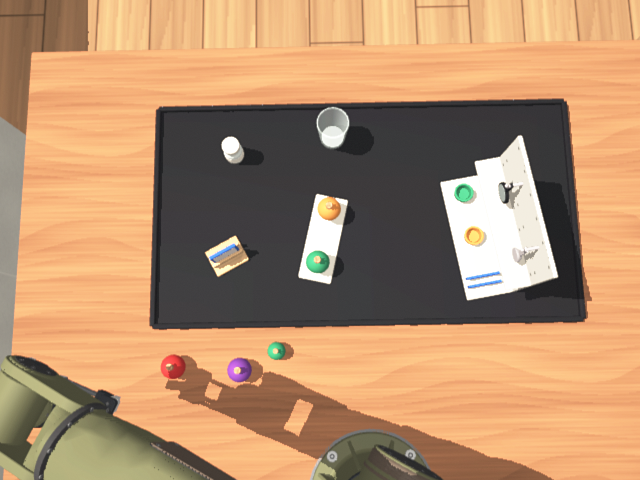

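The scene view shows the organizer with its pegboard at (220,160) and the globes at (295,280) amber and (345,262) green. The mirror is in its stand at (400,330). The top view shows the same things: globes (329,208) and (318,262), pockets (474,236) and (464,193), slot (484,280), mirror (226,254).

```bash
cat > h.py <<'E'
import numpy as np,cv2
from scipy.spatial.transform import Rotation as R
def ray(c,uv):
    K,P=c["K"],c["pose"];d=np.array([(uv[0]-K[0,2])/K[0,0],-(uv[1]-K[1,2])/K[1,1],-1.]);d=P[:3,:3]@d
    return P[:3,3],d/np.linalg.norm(d)
def plane(c,uv,z):
    o,d=ray(c,uv);return o+d*(z-o[2])/d[2]
def tri(rs):
    A=sum(np.eye(3)-np.outer(d,d) for o,d in rs);b=sum((np.eye(3)-np.outer(d,d))@o for o,d in rs)
    p=np.linalg.solve(A,b);return p,max(np.linalg.norm(np.cross(p-o,d)) for o,d in rs)
RNG={"amber":((10,150,120),(22,255,255)),"green":((65,120,50),(90,255,255)),"blue":((100,120,80),(125,255,255)),"wood":((12,60,120),(24,150,255))}
def blobs(img,col,roi,amin=15):
    x0,y0,x1,y1=roi;h=cv2.cvtColor(img,cv2.COLOR_RGB2HSV)
    m=cv2.inRange(h,*map(np.array,RNG[col]));k=np.zeros_like(m);k[y0:y1,x0:x1]=m[y0:y1,x0:x1]
    cs,_=cv2.findContours(k,cv2.RETR_EXTERNAL,cv2.CHAIN_APPROX_NONE)
    return sorted([c for c in cs if cv2.contourArea(c)>=amin],key=lambda c:-cv2.contourArea(c))
E
python3 - <<'E'
from h import *
S=np.load("scene0.npz");T=np.load("top0.npz")
roi={"amber":{"globe":((270,255,320,305),(310,190,350,225)),"pocket":((230,195,260,220),(455,220,490,250))},
"green":{"globe":((325,245,365,285),(300,245,335,280)),"pocket":((200,210,230,240),(450,180,480,208))},
"blue":{"slot":((255,175,292,205),(460,265,510,295)),"mirror":((380,305,420,340),(205,235,245,270))},
"wood":{"stand":((370,315,425,355),(200,230,250,278))}}
for col in roi:
  for n,(a,b) in roi[col].items():
    rs=[]
    for c,r,l in((S,a,"s"),(T,b,"t")):
      for q in blobs(c["img"],col,r)[:2]:
        (x,y),rad=cv2.minEnclosingCircle(q);e=cv2.fitEllipse(q)
        print(col,n,l,"area",cv2.contourArea(q),"circ",round(x,1),round(y,1),round(rad,1),"ell",np.round(e[0],1),np.round(e[1],1),"box",cv2.boundingRect(q), "mar",[np.round(v,1) for v in cv2.minAreaRect(q)])
      q=blobs(c["img"],col,r)
      if q: rs.append(ray(c,cv2.fitEllipse(q[0])[0]))
    if len(rs)==2:print("  tri",tri(rs))
E
```

```text
amber globe s area 361.0 circ 294.8 279.0 11.8 ell [294.9 279.7] [21.1 23.1] box (283, 268, 24, 23) mar [array([294.7, 279.8]), array([21.8, 22.9]), np.float64(78.7)]
amber globe t area 162.0 circ 329.0 207.9 11.3 ell [328.6 208.1] [19.8 21.5] box (319, 197, 21, 23) mar [array([330.7, 209.1]), array([17.5, 22.2]), np.float64(29.7)]
  tri (array([0.58143338, 0.07439501, 0.04476832]), np.float64(0.0008522544995494468))
amber pocket s area 146.5 circ 244.5 206.5 7.6 ell [244.6 206.9] [12.4 15.2] box (237, 201, 16, 13) mar [array([244.5, 207. ]), array([12., 15.]), np.float64(90.0)]
amber pocket t area 60.5 circ 473.5 234.5 7.9 ell [473.3 234.9] [13.2 14.5] box (466, 227, 15, 16) mar [array([473. , 234.5]), array([14., 15.]), np.float64(0.0)]
  tri (array([ 0.52197816, -0.23157513,  0.02066078]), np.float64(0.0007636653031283127))
green globe s area 328.5 circ 344.1 261.9 11.6 ell [344.1 262.8] [20.3 22.5] box (333, 252, 23, 22) mar [array([344. , 262.5]), array([21., 22.]), np.float64(90.0)]
green globe t area 337.5 circ 317.0 261.5 11.1 ell [317.2 261.3] [20.3 21.3] box (306, 251, 23, 
[... 1296 characters left out ...]
4, 17.2]), np.float64(17.8)]
blue mirror t area 55.0 circ 224.0 253.5 14.7 ell [224.7 252.3] [ 7.2 28.8] box (210, 244, 29, 16) mar [array([223.1, 251.3]), array([ 6.5, 29.4]), np.float64(69.0)]
  tri (array([0.49124587, 0.29354253, 0.04495963]), np.float64(0.0018062149440224808))
wood stand s area 675.0 circ 398.5 335.5 23.2 ell [398.7 337.5] [26.7 45.1] box (376, 321, 46, 33) mar [array([398.4, 335.5]), array([40.2, 25.9]), np.float64(18.4)]
wood stand t area 470.5 circ 226.0 255.5 22.4 ell [226.  255.1] [33.  38.7] box (205, 235, 44, 42) mar [array([226.3, 255.5]), array([28.9, 36.3]), np.float64(61.2)]
  tri (array([0.49217319, 0.29694913, 0.00357881]), np.float64(0.0012953446207236159))
```

```bash
python3 - <<'E'
from h import *
T=np.load("top0.npz");S=np.load("scene0.npz")
for n,uv,us in(("amber",(473.4,234.8),(244.6,206.9)),("green",(463.4,192.4),(214.8,225.3))):
    print(n,plane(T,uv,.026),plane(S,us,.026))
print("slot T",plane(T,(483.05,279.4),.026)); 
for r in((460,265,510,279),(460,279,510,297)):
  q=np.vstack(blobs(T["img"],"blue",r,1))[:,0]; l=cv2.fitLine(q.astype(np.float32),cv2.DIST_L2,0,.01,.01).ravel()
  a=plane(T,l[2:]-15*l[:2],.025);b=plane(T,l[2:]+15*l[:2],.025);print("wall",(a+b)/2,np.degrees(np.arctan2(*(b-a)[1::-1])))
# mirror: two top-edge views
m=blobs(T["img"],"blue",(205,235,245,270),1)
for q in m:
  r=cv2.boxPoints(cv2.minAreaRect(q)); print("mir T",np.round(r,1).tolist())
for q in blobs(S["img"],"blue",(380,305,420,340),1): print("mir S",np.round(cv2.boxPoints(cv2.minAreaRect(q)),1).tolist())
w=blobs(T["img"],"wood",(200,230,250,278),1); 
hull=cv2.convexHull(np.vstack(w)); mr=cv2.minAreaRect(hull); bp=cv2.boxPoints(mr);print("stand T",bp.round(1).tolist(),[plane(T,p,.027).round(3).tolist() for p in bp], plane(T,mr[0],.02))
print("tumbler",plane(T,(333,122),.094),"pill",plane(T,(231,146),.074))
for n,f in(("S",S),("T",T)):
  b=(380,300,425,345) if n=="S" else (203,233,251,279)
  im=f["img"][b[1]:b[3],b[0]:b[2]];cv2.imwrite(f"pics/m{n}.png",cv2.resize(im[:,:,::-1],(400,400),interpolation=0))
a=np.hstack([cv2.imread("pics/mS.png"),cv2.imread("pics/mT.png")]);cv2.imwrite("pics/m.png",a)
E
```

```text
amber [ 0.52184394 -0.23109946  0.026     ] [ 0.52448082 -0.22461634  0.026     ]
green [ 0.61451238 -0.2154026   0.026     ] [ 0.61783331 -0.20854935  0.026     ]
slot T [ 0.4267673  -0.24540065  0.026     ]
wall [ 0.43541072 -0.2445356   0.025     ] -80.70100075547224
wall [ 0.41802642 -0.2470853   0.025     ] -80.30490459570166
mir T [[208.3000030517578, 253.5], [235.6999969482422, 243.0], [238.0, 249.0], [210.60000610351562, 259.5]]
mir S [[381.20001220703125, 324.79998779296875], [386.5, 308.3999938964844], [418.29998779296875, 318.6000061035156], [413.0, 335.0]]
stand T [[203.39999389648438, 251.60000610351562], [235.1999969482422, 234.10000610351562], [249.10000610351562, 259.3999938964844], [217.3000030517578, 276.8999938964844]] [[0.498, 0.34, 0.027], [0.534, 0.273, 0.027], [0.479, 0.243, 0.027], [0.443, 0.31, 0.027]] [0.48944775 0.29272663 0.02      ]
tumbler [0.75332463 0.06116838 0.094     ] pill [0.71302192 0.27570201 0.074     ]
```

View pics/m.png

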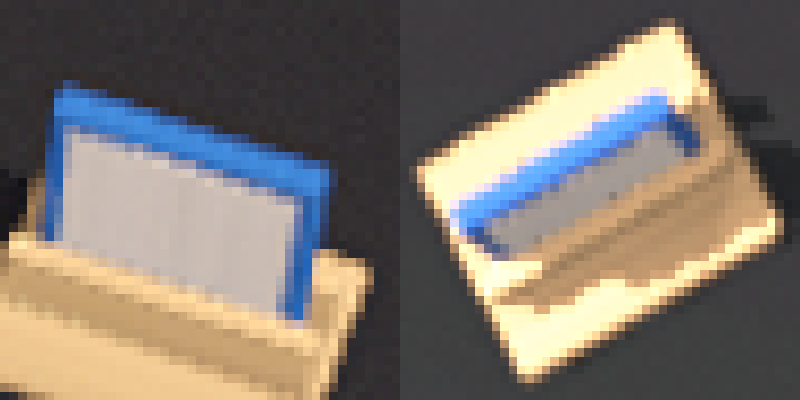

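The left crop shows the mirror's top edge from (65,88) to (328,165), standing square in the slot. In the right crop its top strip runs from (460,215) to (665,103). It is parallel to the stand, at a yaw of about -62°.

```bash
cat >> h.py <<'E'
def toolR(az,lean):
    # az: heading (rad) of the horizontal part of the finger direction; jaw axis horizontal
    h=np.array([np.cos(az),np.sin(az),0]);z=h*np.sin(lean)-np.array([0,0,np.cos(lean)])
    y=np.array([-h[1],h[0],0]);return np.c_[np.cross(y,z),y,z]
def go(grasp,az,lean,o):
    Rt=toolR(az,lean);p=np.array(grasp)-.006*Rt[:,2];R0=R.from_euler("xyz",o["eef_rot"]).as_matrix()
    rv=R.from_matrix(Rt@R0.T).as_rotvec();return (p-o["ee_pos"])*100,rv,p
E
python3 - <<'E'
from h import *
from station import ctrl
T=np.load("top0.npz");S=np.load("scene0.npz")
l=tri([ray(S,(387.3,309.9)),ray(T,(210.2,257.7))]);r=tri([ray(S,(416.9,318.6)),ray(T,(234.8,244.8))])
for a in (l,r):print(a)
# cross pairing check: scene looks from far +x, so its left may be the other end
print(tri([ray(S,(402.1,314.3)),ray(T,(222.5,251.3))]))
p=[plane(T,u,.07) for u in((210.2,257.7),(234.8,244.8))];print(p,np.degrees(np.arctan2(*(p[1]-p[0])[1::-1])),np.linalg.norm(p[1]-p[0]))
p=[plane(S,u,.07) for u in((387.3,309.9),(416.9,318.6))];print(p)
o=ctrl.get_obs()
print(go([.497,.293,.13],np.radians(-62),.6,o))
E
```

```text
(array([0.49317534, 0.29647024, 0.08455407]), np.float64(0.025402940662276705))
(array([0.4865123 , 0.29244187, 0.06150961]), np.float64(0.03004486986042453))
(array([0.48916037, 0.29406993, 0.06994065]), np.float64(0.0020475523593653897))
[array([0.47780593, 0.31750642, 0.07      ]), array([0.50342065, 0.26743438, 0.07      ])] -62.90765220123542 0.056243426934115666
[array([0.50219774, 0.27032908, 0.07      ]), array([0.47354104, 0.32031691, 0.07      ])]
(array([ 27.28449455, -20.67424405,  -9.49922831]), array([-0.41547503, -0.44798705, -0.64465627]), array([0.4954095 , 0.2959913 , 0.13495201]))
```

Emit:
apply_moves(
  deltas=[
    [0,3.3,-2.58,0,-0.052,-0.056,-0.0806],
    [0,3.3,-2.58,0,-0.052,-0.056,-0.0806],
    [0,3.3,-2.58,0,-0.052,-0.056,-0.0806],
    [0,3.3,-2.58,-1,-0.052,-0.056,-0.0806],
    [0,3.3,-2.58,-1,-0.052,-0.056,-0.0806],
    [0,3.3,-2.58,-2.5,-0.052,-0.056,-0.0806],
    [0,3.3,-2.58,-2.5,-0.052,-0.056,-0.0806],
    [0,3.3,-2.58,-2.5,-0.052,-0.056,-0.0806],
    [0,0,0,0,0,0,0],
    [0,0,0,0,0,0,0],
  ],
  grip_force=20,
)

```text
time_s: 1.1
ee_pos: [0.4865, 0.2961, 0.1346]
eef_rot: [-3.14, 0.6, 2.06]
force: [-0.1, 0.6, 0.4]
grip_width: 0.0936
grip_force: 0.0
```

```bash
cat > w.py <<'E'
from h import *
from station import ctrl
import sys
o=ctrl.get_obs();c=ctrl.camera("wrist");n=sys.argv[1]
np.savez(n,img=c["img"],K=c["K"],he=c["hand_eye"],p=o["ee_pos"],r=o["eef_rot"]);cv2.imwrite(f"pics/{n}.png",c["img"][:,:,::-1])
print(o["qpos"].round(2),o["ee_pos"],c["K"][0],c["hand_eye"].round(3).tolist())
E
python3 w.py w1; python3 - <<'E'
from h import *
from station import ctrl
print(go([.4895,.2937,.055],np.radians(-61.7),.6,ctrl.get_obs()))
E
```

```text
[ 0.72  0.54  1.52 -0.61  1.29  0.47] [0.48653899 0.29612707 0.13456672] [371.64829954   0.         325.38978762] [[-0.001, 0.962, 0.275, 0.08], [1.0, 0.001, 0.0, -0.001], [-0.0, 0.275, -0.962, -0.154], [0.0, 0.0, 0.0, 1.0]]
(array([ 0.14518712, -0.02273911, -7.57735292]), array([-0.00060635,  0.00018567,  0.00426981]), array([0.48789386, 0.29668293, 0.05995201]))
```

View pics/w1.png

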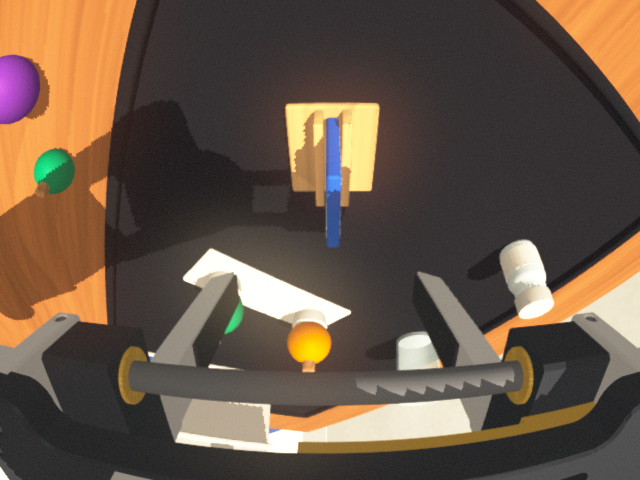

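The wrist view shows the mirror at (333,180), square between the fingers, whose tips are at (235,280) and (420,280). I'll go straight down onto it.

Emit:
apply_moves(
  deltas=[
    [0,0.15,0,-2.0,0,0,0.004],
    [0,0,0,-2.0,0,0,0],
    [0,0,0,-2.0,0,0,0],
    [0,0,0,-1.5,0,0,0],
    [255,0,0,0,0,0,0],
    [255,0,0,0,0,0,0],
    [255,0,0,0,0,0,0],
    [255,0,0,0,0,0,0],
    [255,0,0,0,0,0,0],
    [255,0,0,0,0,0,0],
  ],
)

```text
time_s: 2.15
ee_pos: [0.4882, 0.2966, 0.0607]
eef_rot: [3.14, 0.6, 2.063]
force: [-0.3, -0.8, -0.8]
grip_width: 0.0493
grip_force: 0.0
```

Emit:
apply_moves(
  deltas=[
    [255,0,0,0,0,0,0],
    [255,0,0,0,0,0,0],
    [255,0,0,0,0,0,0],
    [255,0,0,0,0,0,0],
    [255,0,0,0,0,0,0],
    [255,0,0,0,0,0,0],
    [255,0,0,0,0,0,0],
    [255,0,0,0,0,0,0],
  ],
)

```text
time_s: 2.95
ee_pos: [0.4888, 0.297, 0.0606]
eef_rot: [3.139, 0.6, 2.063]
force: [5.7, 1.7, -4.3]
grip_width: 0.0078
grip_force: 20.0
```

Emit:
apply_moves(
  deltas=[
    [255,0,0,1.5,0,0,0],
    [255,0,0,2,0,0,0],
    [255,0,0,3,0,0,0],
    [255,0,0,4,0,0,0],
    [255,-0.7,-3.5,0.5,0,0,-0.0273],
    [255,-0.7,-3.5,0,0,0,-0.0273],
    [255,-0.7,-3.5,0,0,0,-0.0273],
    [255,-0.7,-3.5,0,0,0,-0.0273],
    [255,-0.7,-3.5,0,0,0,-0.0273],
    [255,-0.7,-3.5,0,0,0,-0.0273],
  ],
)

```text
time_s: 3.95
ee_pos: [0.4455, 0.0852, 0.1709]
eef_rot: [3.141, 0.6, 1.898]
force: [0.7, 0.3, -0.6]
grip_width: 0.0079
grip_force: 20.0
```

Emit:
apply_moves(
  deltas=[
    [255,-0.7,-3.5,0,0,0,-0.0273],
    [255,-0.7,-3.5,0,0,0,-0.0273],
    [255,-0.7,-3.5,0,0,0,-0.0273],
    [255,-0.7,-3.5,0,0,0,-0.0273],
    [255,-0.6,-3.5,0,0,0,-0.0273],
    [255,-0.6,-3.5,0,0,0,-0.0273],
    [255,0,0,0,0,0,0],
    [255,0,0,0,0,0,0],
  ],
)

```text
time_s: 4.75
ee_pos: [0.4059, -0.1238, 0.1708]
eef_rot: [3.14, 0.6, 1.734]
force: [-0.2, 0.7, -1.5]
grip_width: 0.0075
grip_force: 20.0
```

```bash
python3 w.py w2; python3 - <<'E'
from station import ctrl
o=ctrl.get_obs();print(o['eef_rot'],o['grip_width'],o['force'])
E
```

```text
[-0.06  0.06  2.07 -0.72  1.    0.17] [ 0.40594969 -0.12378682  0.17080646] [371.64829954   0.         325.38978762] [[-0.001, 0.962, 0.274, 0.08], [1.0, 0.001, 0.0, -0.001], [0.0, 0.274, -0.962, -0.154], [0.0, 0.0, 0.0, 1.0]]
[3.14037596 0.60040401 1.73528947] 0.0078974335169828 [ 0.2941424   0.73759516 -0.70834987]
```

View pics/w2.png

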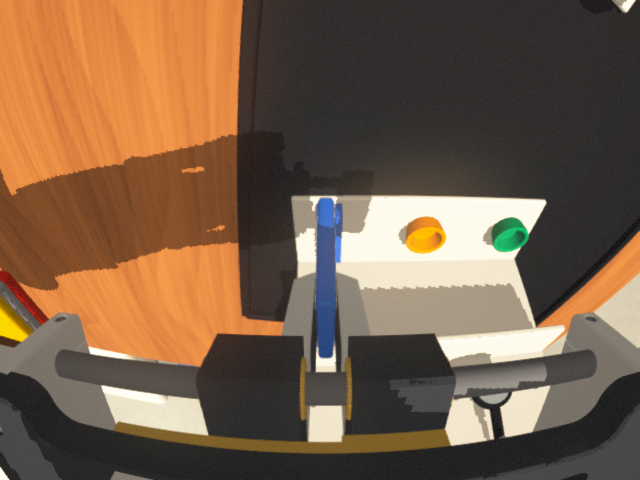

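The mirror is held square at (326,275). The amber pocket is visible at (425,235) and the green at (509,235). One slot wall shows at (338,235), just right of the mirror. I'll measure the pockets from here.

```bash
cat >> h.py <<'E'
def wray(w,uv):
    K=w["K"];x=(uv[0]-K[0,2])/K[0,0];y=(uv[1]-K[1,2])/K[1,1];t=np.hypot(x,y);s=np.sin(t)/t
    d=w["he"][:3,:3]@np.array([x*s,-y*s,-np.cos(t)]);M=R.from_euler("xyz",w["r"]).as_matrix()
    return w["p"]+M@w["he"][:3,3],M@d
def wplane(w,uv,z):
    o,d=wray(w,uv);return o+d*(z-o[2])/d[2]
E
python3 - <<'E'
from h import *
w=np.load("w2.npz");S=np.load("scene0.npz");T=np.load("top0.npz")
for col,roi,us,ut in(("amber",(395,205,455,265),(244.6,206.9),(473.4,234.8)),("green",(480,205,540,265),(214.8,225.3),(463.4,192.4))):
    q=blobs(w["img"],col,roi)[0];e=cv2.fitEllipse(q);print(col,e,wplane(w,e[0],.026),wplane(w,e[0],.02),tri([wray(w,e[0]),ray(T,ut)]))
    P=np.array([wplane(w,p[0],.028) for p in q])[:,:2].astype(np.float32);print("  rim",cv2.minEnclosingCircle(P))
q=np.vstack(blobs(w["img"],"blue",(336,195,350,270),1))[:,0];print(q.min(0),q.max(0))
for u in((342,206),(341.5,262)):print(wplane(w,u,.028))
# base corners, z=.010
for u in((292,197),(545,200)):print("corner",wplane(w,u,.010))
E
```

```text
amber ((424.569091796875, 234.6776123046875), (34.952484130859375, 39.670413970947266), 79.8060531616211) [ 0.51972451 -0.22477641  0.026     ] [ 0.52342452 -0.23144464  0.02      ] (array([ 0.52350792, -0.23254802,  0.01916769]), np.float64(0.0004635626354480233))
  rim ((0.5197258591651917, -0.22368121147155762), 0.028256921097636223)
green ((509.58966064453125, 234.8412322998047), (31.620168685913086, 35.9737663269043), 59.89041519165039) [ 0.61314964 -0.20969023  0.026     ] [ 0.61932358 -0.21595898  0.02      ] (array([ 0.6167487 , -0.21544438,  0.02142687]), np.float64(0.0014741501945564452))
  rim ((0.6130159497261047, -0.20608091354370117), 0.029045026749372482)
[336 204] [340 261]
[ 0.43185995 -0.19753339  0.028     ]
[ 0.4476064  -0.27885588  0.028     ]
corner [ 0.38871514 -0.21123591  0.01      ]
corner [ 0.64151987 -0.16771698  0.01      ]
```

Emit:
apply_moves(
  deltas=[
    [255,0,0,-4,0,0,0],
    [255,0,0,-4,0,0,0],
    [255,0.7,-4,0,0,0,0],
    [255,0.7,-4,0,0,0,0],
    [255,0.5,-2.9,0,0,0,0],
    [255,0.2,-1,0,0,0,0],
    [255,0,0,0,0,0,0],
    [255,0,0,0,0,0,0],
  ],
)

```text
time_s: 5.6
ee_pos: [0.4272, -0.2412, 0.0903]
eef_rot: [3.141, 0.6, 1.737]
force: [0.7, 0.1, -1.4]
grip_width: 0.0076
grip_force: 20.0
```

```bash
python3 w.py w3; python3 - <<'E'
import cv2
i=cv2.imread("pics/w3.png")[170:320,230:430];cv2.imwrite("pics/w3c.png",cv2.resize(i,(800,600),interpolation=cv2.INTER_CUBIC))
E
```

```text
[-0.34  0.28  2.04 -0.87  0.7   0.15] [ 0.42723126 -0.2412239   0.09031477] [371.64829954   0.         325.38978762] [[-0.001, 0.962, 0.274, 0.08], [1.0, 0.001, 0.0, -0.001], [0.0, 0.274, -0.962, -0.154], [0.0, 0.0, 0.0, 1.0]]
```

View pics/w3c.png

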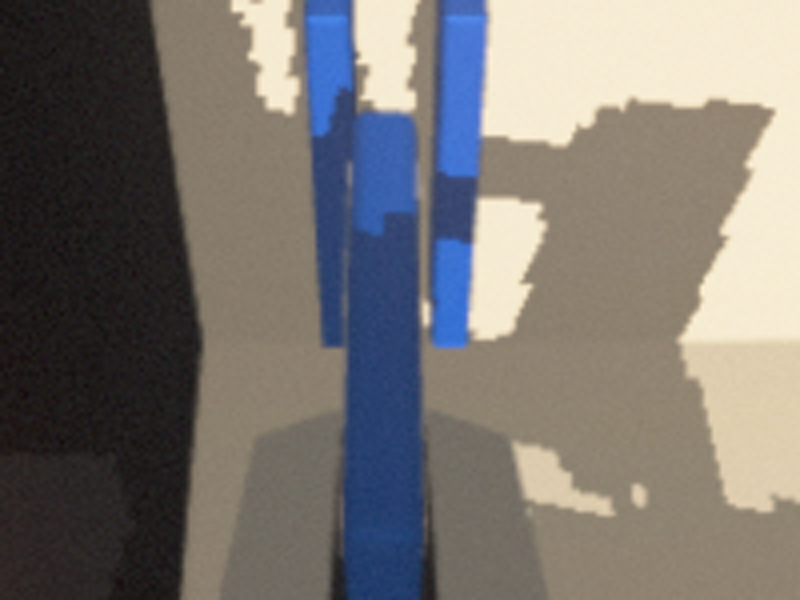

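The crop shows the slot walls' inner edges at (355,120) and (437,120), and the mirror's front edge centred at (386,120). It needs to go about 1 mm to the right (world +x) with a slight turn.

Emit:
apply_moves(
  deltas=[
    [255,0.1,-0.15,0,0,0,-0.012],
    [255,0,0,-0.6,0,0,0],
    [255,0,0,-0.5,0,0,0],
    [255,0,0,-0.4,0,0,0],
    [255,0,0,-0.4,0,0,0],
    [255,0,0,-0.3,0,0,0],
    [255,0,0,-0.2,0,0,0],
    [255,0,0,0,0,0,0],
  ],
)

```text
time_s: 6.45
ee_pos: [0.4281, -0.244, 0.0662]
eef_rot: [3.141, 0.6, 1.724]
force: [0.6, 0.2, -0.8]
grip_width: 0.0077
grip_force: 20.0
```

Emit:
apply_moves(
  deltas=[
    [255,0,0,-0.2,0,0,0],
    [255,0,0,-0.2,0,0,0],
    [255,0,0,-0.1,0,0,0],
    [255,0,0,0,0,0,0],
  ],
)

```text
time_s: 6.85
ee_pos: [0.4281, -0.244, 0.0613]
eef_rot: [3.141, 0.6, 1.724]
force: [0.8, 0.2, -0.6]
grip_width: 0.0078
grip_force: 20.0
```

Emit:
apply_moves(
  deltas=[
    [255,0,0,-0.1,0,0,0],
    [255,0,0,-0.1,0,0,0],
    [255,0,0,0,0,0,0],
  ],
)

```text
time_s: 7.15
ee_pos: [0.4283, -0.2441, 0.0601]
eef_rot: [3.141, 0.602, 1.723]
force: [-3.6, 4.3, 11.3]
grip_width: 0.0075
grip_force: 20.0
```

Emit:
apply_moves(
  deltas=[
    [0,0,0,0,0,0,0],
    [0,0,0,0,0,0,0],
    [0,0,0,0,0,0,0],
    [0,0,0,0,0,0,0],
    [0,-0.17,1.1,1.65,0,0,0],
    [0,-0.25,1.7,2.4,0,0,0],
    [0,-0.3,2.2,3.3,0,0,0],
    [0,-0.3,3.5,2,0,0,0],
    [0,0,3.5,2,0,0,0],
    [0,0,0,0,0,0,0],
  ],
)

```text
time_s: 8.15
ee_pos: [0.419, -0.1215, 0.1752]
eef_rot: [3.136, 0.601, 1.724]
force: [-0.3, 0.0, 0.4]
grip_width: 0.0847
grip_force: 0.0
```

```bash
python3 w.py w4; python3 - <<'E'
from h import *
from station import ctrl
o=ctrl.get_obs()
print(go([.5805,.0744,.11],np.radians(-81),.6,o),o["grip_width"])
c=ctrl.camera("scene");np.savez("scene1.npz",**c)
a=c["img"][90:290,130:400];b=cv2.imread("pics/w4.png")[:,:,::-1][100:360,180:560]
a=cv2.resize(a,(540,400));b=cv2.resize(b,(380,260));I=np.zeros((600,800,3),np.uint8);I[:400,:540]=a;I=I.copy();I[340:600,420:800]=b
cv2.imwrite("pics/c4.png",I[:,:,::-1])
E
```

```text
[-0.05  0.08  2.04 -0.71  1.01  0.17] [ 0.41903729 -0.12147064  0.17524492] [371.64829954   0.         325.38978762] [[-0.001, 0.962, 0.274, 0.08], [1.0, 0.001, 0.0, -0.001], [0.0, 0.274, -0.962, -0.154], [0.0, 0.0, 0.0, 1.0]]
(array([16.13072894, 20.05199438, -5.89283415]), array([0.00045884, 0.00291827, 0.00065938]), array([0.57997002, 0.07774614, 0.11495201])) 0.08880033722070692
```

View pics/c4.png

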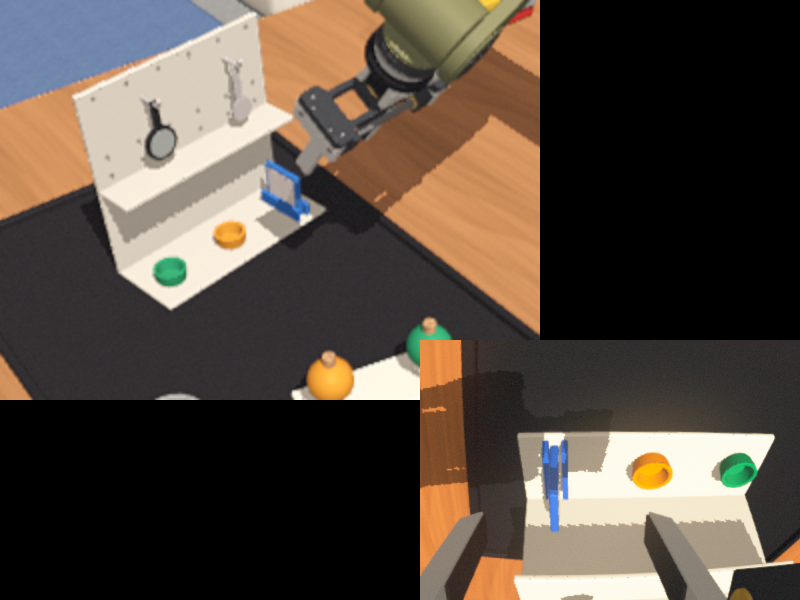

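The scene crop shows the mirror upright in the blue slot at (282,190), and the wrist crop shows it between both walls at (554,485). Next is the amber globe.

Emit:
apply_moves(
  deltas=[
    [0,2.7,3.3,0.5,0,0,0],
    [0,2.7,3.3,0,0,0,0],
    [0,2.7,3.3,0,0,0,0],
    [0,2.7,3.3,0,0,0,0],
    [0,2.7,3.3,0,0,0,0],
    [0,2.6,3.4,-0.5,0,0,0],
    [0,0,0,-3,0,0,0],
    [0,0,0,-3,0,0,0],
    [0,0,0,0,0,0,0],
  ],
  grip_force=9,
)

```text
time_s: 9.15
ee_pos: [0.5773, 0.0732, 0.108]
eef_rot: [-3.132, 0.601, 1.728]
force: [-0.5, -0.2, 0.8]
grip_width: 0.0939
grip_force: 0.0
```

```bash
python3 w.py w5; python3 - <<'E'
from h import *
from station import ctrl
w=np.load("w5.npz")
for q in blobs(w["img"],"amber",(150,30,500,330),100)[:2]:
    (x,y),r=cv2.minEnclosingCircle(q);e=cv2.fitEllipse(q);print((x,y,r),e,cv2.boundingRect(q),wplane(w,(x,y),.0447),wplane(w,e[0],.0447))
print(go([.581,.0744,.0447],np.radians(-81),.6,ctrl.get_obs()))
E
```

```text
[ 0.3   0.58  1.53 -0.64  1.22  0.43] [0.57727318 0.07317327 0.107954  ] [371.64829954   0.         325.38978762] [[-0.001, 0.962, 0.274, 0.08], [1.0, 0.001, 0.0, -0.001], [0.0, 0.274, -0.962, -0.154], [0.0, 0.0, 0.0, 1.0]]
(335.5416564941406, 213.375, 44.679718017578125) ((335.868896484375, 210.4289093017578), (80.86418914794922, 88.6048812866211), 95.14520263671875) (293, 170, 87, 85) [0.58179255 0.07229791 0.0447    ] [0.58155866 0.07472922 0.0447    ]
(344.5, 260.4473571777344, 9.565796852111816) ((344.7991638183594, 260.9722900390625), (8.801030158996582, 18.32068634033203), 178.76528930664062) (340, 251, 11, 20) [0.59552489 0.02821801 0.0447    ] [0.59583639 0.02766253 0.0447    ]
(array([ 0.22262286,  0.42708154, -6.11143624]), array([ 0.00193651, -0.00408743,  0.00502919]), array([0.58047002, 0.07774614, 0.04965201]))
```

View pics/w5.png

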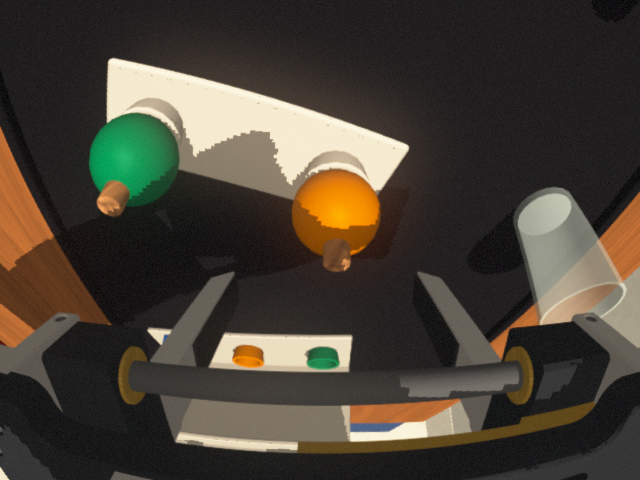

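The amber globe is at (336,212), between the fingers at (235,280) and (420,280). The wrist measurement agrees with the earlier one to about 1 mm.

Emit:
apply_moves(
  deltas=[
    [0,0.38,0.43,-1,0,0,0.005],
    [0,0,0,-2,0,0,0],
    [0,0,0,-1.7,0,0,0],
    [0,0,0,-1,0,0,0],
    [0,0,0,0,0,0,0],
  ],
  grip_force=5,
)

```text
time_s: 9.7
ee_pos: [0.582, 0.079, 0.0541]
eef_rot: [-3.139, 0.601, 1.731]
force: [-0.0, -1.1, 0.4]
grip_width: 0.0938
grip_force: 0.0
```

Emit:
apply_moves(
  deltas=[
    [130,0,0,0,0,0,0],
    [130,0,0,0,0,0,0],
    [130,0,0,0,0,0,0],
    [130,0,0,0,0,0,0],
    [130,0,0,0,0,0,0],
    [130,0,0,0,0,0,0],
    [130,0,0,0,0,0,0],
    [130,0,0,0,0,0,0],
    [130,0,0,0,0,0,0],
  ],
)

```text
time_s: 10.6
ee_pos: [0.5822, 0.0791, 0.0561]
eef_rot: [-3.141, 0.601, 1.729]
force: [-4.3, -0.1, 3.7]
grip_width: 0.0496
grip_force: 5.0
```

Emit:
apply_moves(
  deltas=[
    [130,0,0,0,0,0,0],
    [130,0,0,0,0,0,0],
    [130,0,0,0.5,0,0,0],
    [130,0,0,1,0,0,0],
    [130,0,0,2,0,0,0],
    [130,0,0,2.5,0,0,0],
    [130,0,0,2,0,0,0],
    [130,0,0,0,0,0,0],
  ],
  grip_force=9,
)

```text
time_s: 11.4
ee_pos: [0.584, 0.0797, 0.1402]
eef_rot: [3.133, 0.6, 1.725]
force: [-0.6, -0.2, -0.3]
grip_width: 0.0492
grip_force: 9.0
```

Emit:
apply_moves(
  deltas=[
    [130,-0.6,-1.5,0,0,0,0],
    [130,-1.2,-3,0,0,0,0],
    [130,-1.4,-3.5,0,0,0,0],
    [130,-1.4,-3.5,0,0,0,0],
    [130,-1.2,-3,0,0,0,0],
    [130,-1,-2,0,0,0,0],
    [130,-0.6,-1,0,0,0,0],
    [130,0,0,0,0,0,0],
  ],
)

```text
time_s: 12.2
ee_pos: [0.5083, -0.0963, 0.1361]
eef_rot: [3.141, 0.6, 1.727]
force: [0.3, 0.3, -0.4]
grip_width: 0.0494
grip_force: 9.0
```

```bash
python3 w.py w6; python3 - <<'E'
from h import *
from station import ctrl
o=ctrl.get_obs();print(o["eef_rot"],o["grip_width"],o["grip_force"],o["force"])
w=np.load("w6.npz")
for col in("amber","green"):
  for q in blobs(w["img"],col,(100,100,620,400),60)[:3]:
    e=cv2.fitEllipse(q);print(col,e[0],e[1],cv2.boundingRect(q),wplane(w,e[0],.021))
E
```

```text
[ 0.01  0.33  1.83 -0.72  1.01  0.26] [ 0.50827205 -0.09633888  0.13606711] [371.64829954   0.         325.38978762] [[-0.001, 0.962, 0.274, 0.08], [1.0, 0.001, 0.0, -0.001], [0.0, 0.274, -0.962, -0.154], [0.0, 0.0, 0.0, 1.0]]
[3.14041908 0.60033516 1.72796852] 0.049460515479595096 8.99989441037178 [-0.00509584  0.78601634 -0.59215823]
amber (325.309326171875, 296.9732360839844) (96.47428131103516, 102.415283203125) (274, 248, 103, 99) [ 0.53598    -0.27816585  0.021     ]
amber (124.18079376220703, 289.63751220703125) (58.82691192626953, 231.6571807861328) (100, 146, 70, 212) [ 0.30663428 -0.31092353  0.021     ]
amber (577.1371459960938, 293.53466796875) (36.639949798583984, 175.87208557128906) (512, 230, 108, 124) [ 0.85774918 -0.24377805  0.021     ]
green (420.7125244140625, 270.1406555175781) (31.362844467163086, 41.016395568847656) (400, 252, 41, 35) [ 0.61889726 -0.21610477  0.021     ]
```

View pics/w6.png

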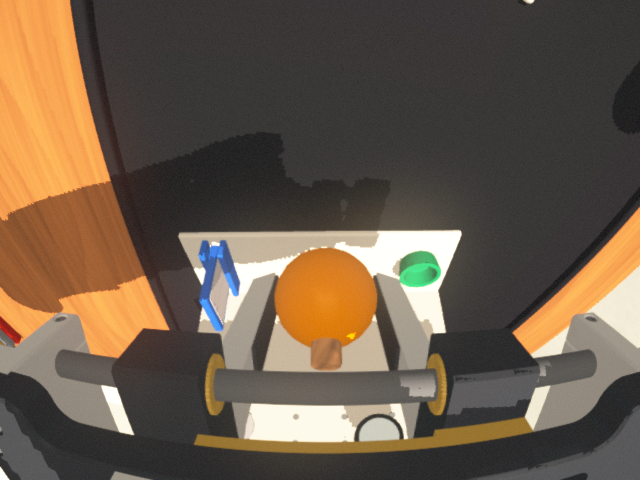

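The globe is held at (325,298) with its cork up at (325,352). The green pocket (420,270) again measures about (0.618,-0.216).

```bash
python3 - <<'E'
from h import *
w=np.load("w6.npz");o,d=wray(w,(325.4,297.2));t=.025/np.sin(49.7/371.6);print(o+d*t-w["p"])
for k in(.17,.18,.19,.2):print(k,(o+d*k-w["p"]).round(4))
E
```

```text
[ 0.00043166 -0.00894949 -0.01268538]
0.17 [-0.0019  0.006  -0.0039]
0.18 [-0.0006 -0.0026 -0.0089]
0.19 [ 0.0008 -0.0111 -0.014 ]
0.2 [ 0.0021 -0.0196 -0.019 ]
```

Emit:
apply_moves(
  deltas=[
    [130,0,-2,-2,0,0,0],
    [130,0.2,-3,-2,0,0,0],
    [130,0.5,-3,-1,0,0,0],
    [130,0.4,-3,0,0,0,0],
    [130,0.2,-1.5,0,0,0,0],
    [130,0,0,0,0,0,0],
    [130,0,0,0,0,0,0],
  ],
)

```text
time_s: 12.95
ee_pos: [0.522, -0.2197, 0.086]
eef_rot: [3.141, 0.6, 1.729]
force: [0.5, -1.3, -0.5]
grip_width: 0.0494
grip_force: 9.0
```

Emit:
apply_moves(
  deltas=[
    [130,0,-0.55,-0.8,0,0,0],
    [130,0,0,-0.8,0,0,0],
    [130,0,0,-0.5,0,0,0],
    [130,0,0,-0.2,0,0,0],
    [130,0,0,0,0,0,0],
  ],
)

```text
time_s: 13.45
ee_pos: [0.5216, -0.226, 0.0625]
eef_rot: [-3.141, 0.6, 1.729]
force: [0.2, -0.2, 0.4]
grip_width: 0.0492
grip_force: 9.0
```

Emit:
apply_moves(
  deltas=[
    [130,0,0,-0.1,0,0,0],
    [130,0,0,-0.1,0,0,0],
    [130,0,0,0,0,0,0],
  ],
)

```text
time_s: 13.75
ee_pos: [0.5218, -0.2262, 0.061]
eef_rot: [3.141, 0.6, 1.729]
force: [-0.7, -1.1, 0.5]
grip_width: 0.0494
grip_force: 9.0
```

Emit:
apply_moves(
  deltas=[
    [130,0,0,-0.1,0,0,0],
    [130,0,0,0,0,0,0],
  ],
)

```text
time_s: 13.95
ee_pos: [0.5217, -0.2262, 0.0599]
eef_rot: [3.141, 0.6, 1.729]
force: [-0.9, 0.1, -0.3]
grip_width: 0.0492
grip_force: 9.0
```

Emit:
apply_moves(
  deltas=[
    [130,0,0,-0.07,0,0,0],
    [130,0,0,0,0,0,0],
  ],
)

```text
time_s: 14.15
ee_pos: [0.5217, -0.2262, 0.0592]
eef_rot: [3.141, 0.6, 1.729]
force: [0.6, -0.3, -0.1]
grip_width: 0.0498
grip_force: 9.0
```

Emit:
apply_moves(
  deltas=[
    [130,0,0,-0.07,0,0,0],
    [130,0,0,0,0,0,0],
  ],
)

```text
time_s: 14.35
ee_pos: [0.5219, -0.2262, 0.0587]
eef_rot: [3.141, 0.601, 1.729]
force: [-0.1, 0.2, 0.8]
grip_width: 0.0498
grip_force: 9.0
```

Emit:
apply_moves(
  deltas=[
    [130,0,0,-0.05,0,0,0],
    [130,0,0,0,0,0,0],
  ],
)

```text
time_s: 14.55
ee_pos: [0.522, -0.2263, 0.0584]
eef_rot: [3.14, 0.601, 1.729]
force: [-0.4, 1.3, 4.2]
grip_width: 0.0497
grip_force: 9.0
```

```bash
python3 - <<'E'
from h import *
from station import ctrl
o=ctrl.get_obs();print(o["force"],o["ee_pos"])
s=ctrl.camera("scene");t=ctrl.camera("top");rs=[]
for c,r in((s,(225,165,275,225)),(t,(445,205,510,260))):
  for q in blobs(c["img"],"amber",r,20)[:2]: print(cv2.minEnclosingCircle(q),cv2.boundingRect(q),cv2.contourArea(q))
E
```

```text
[-0.40029153  1.26699612  4.20491284] [ 0.52198067 -0.2262579   0.05837995]
((245.92308044433594, 205.07691955566406), 9.328108787536621) (238, 199, 16, 16) 141.5
((477.5, 232.5), 11.423759460449219) (473, 222, 15, 22) 193.5
```

Contact came at the predicted height with 4 N. I'll release and retreat along the tool axis.

Emit:
apply_moves(
  deltas=[
    [0,0,0,0,0,0,0],
    [0,0,0,0,0,0,0],
    [0,0,0,0,0,0,0],
    [0,0,0,0,0,0,0],
    [0,0,0,0,0,0,0],
    [0,-0.17,1.1,1.65,0,0,0],
    [0,-0.25,1.7,2.4,0,0,0],
    [0,-0.3,2.2,3.3,0,0,0],
    [0,-0.5,3.5,2,0,0,0],
    [0,0,0,0,0,0,0],
  ],
)

```text
time_s: 15.65
ee_pos: [0.5105, -0.1387, 0.1543]
eef_rot: [3.136, 0.601, 1.728]
force: [0.0, -0.3, -0.5]
grip_width: 0.0939
grip_force: 0.0
```

```bash
python3 w.py w7; python3 - <<'E'
from h import *
from station import ctrl
w=np.load("w7.npz");o=ctrl.get_obs();s=ctrl.camera("scene");np.savez("scene2.npz",**s);rs=[]
q=blobs(s["img"],"amber",(225,165,275,230),20)[0];e=cv2.fitEllipse(q);print(e,cv2.boundingRect(q));rs.append(ray(s,e[0]))
for q in blobs(w["img"],"amber",(200,180,500,330),60)[:2]:
  e2=cv2.fitEllipse(q);print(e2,wplane(w,e2[0],.047))
q=blobs(w["img"],"amber",(200,180,500,330),60)[0];print(tri([rs[0],wray(w,cv2.fitEllipse(q)[0])]))
print(go([.469,.1004,.12],np.radians(-81),.6,o))
a=cv2.resize(s["img"][140:260,180:340],(400,300));b=cv2.resize(w["img"][100:400,140:540],(400,300))
cv2.imwrite("pics/c7.png",np.hstack([a,b])[:,:,::-1])
E
```

```text
[-0.08  0.3   1.82 -0.72  0.99  0.16] [ 0.51045825 -0.13870944  0.15429316] [371.64829954   0.         325.38978762] [[-0.001, 0.962, 0.274, 0.08], [1.0, 0.001, 0.0, -0.001], [0.0, 0.274, -0.962, -0.154], [0.0, 0.0, 0.0, 1.0]]
((243.7436981201172, 202.10694885253906), (18.264484405517578, 22.592676162719727), 162.4654083251953) (234, 191, 20, 24)
((322.5166320800781, 242.946533203125), (56.66374588012695, 73.3649673461914), 0.04543042555451393) [ 0.52111127 -0.22185744  0.047     ]
(array([ 0.52255884, -0.22991848,  0.03871496]), np.float64(0.001383761039078727))
(array([-4.16657205, 24.37537014, -2.77810531]), array([ 0.00051437,  0.00301419, -0.00365134]), array([0.46847002, 0.10374614, 0.12495201]))
```

View pics/c7.png

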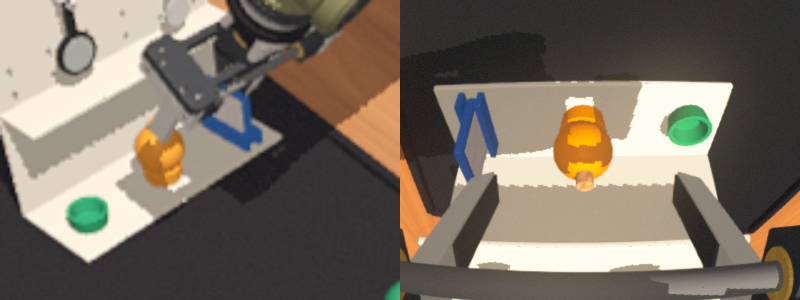

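The amber globe sits in its pocket with its cork up (left crop 160,155; right crop 583,150), and the mirror is still upright. Next is the green globe.

Emit:
apply_moves(
  deltas=[
    [0,-0.6,3.5,0,0,0,0],
    [0,-0.6,3.5,0,0,0,0],
    [0,-0.6,3.5,0,0,0,0],
    [0,-0.6,3.5,0,0,0,0],
    [0,-0.6,3.5,0,0,0,0],
    [0,-0.6,3.5,0,0,0,0],
    [0,-0.6,3.4,-1,0,0,0],
    [0,0,0,-2.5,0,0,0],
    [0,0,0,0,0,0,0],
    [0,0,0,0,0,0,0],
  ],
  grip_force=5,
)

```text
time_s: 16.75
ee_pos: [0.4676, 0.1018, 0.1161]
eef_rot: [-3.14, 0.601, 1.729]
force: [-0.0, 0.1, 0.1]
grip_width: 0.0943
grip_force: 0.0
```

```bash
python3 w.py w8; python3 - <<'E'
from h import *
from station import ctrl
w=np.load("w8.npz")
for q in blobs(w["img"],"green",(200,30,450,330),100)[:2]:
    (x,y),r=cv2.minEnclosingCircle(q);e=cv2.fitEllipse(q);print((x,y,r),e,wplane(w,(x,y),.0447),wplane(w,e[0],.0447))
print(go([.469,.1004,.0505],np.radians(-81),.6,ctrl.get_obs()))
E
```

```text
[ 0.42  0.4   1.79 -0.62  1.2   0.57] [0.46756632 0.10179141 0.11613693] [371.64829954   0.         325.38978762] [[-0.001, 0.962, 0.274, 0.08], [1.0, 0.001, 0.0, -0.001], [0.0, 0.274, -0.962, -0.154], [0.0, 0.0, 0.0, 1.0]]
(329.41156005859375, 206.84130859375, 42.14748001098633) ((328.8531799316406, 205.78543090820312), (73.33119201660156, 84.07463836669922), 88.2138900756836) [0.46959036 0.09741035 0.0447    ] [0.46911899 0.0982404  0.0447    ]
(array([ 0.05767777,  0.18835221, -6.1383208 ]), array([6.64862137e-04, 2.59116286e-04, 6.02606641e-05]), array([0.46847002, 0.10374614, 0.05545201]))
```

Emit:
apply_moves(
  deltas=[
    [0,0.1,0.15,-1,0,0,0],
    [0,0,0,-2,0,0,0],
    [0,0,0,-2,0,0,0],
    [0,0,0,-1.1,0,0,0],
    [0,0,0,0,0,0,0],
  ],
)

```text
time_s: 17.3
ee_pos: [0.4682, 0.1038, 0.0546]
eef_rot: [-3.14, 0.601, 1.73]
force: [-0.7, -0.7, 0.5]
grip_width: 0.0937
grip_force: 0.0
```

Emit:
apply_moves(
  deltas=[
    [130,0,0,0,0,0,0],
    [130,0,0,0,0,0,0],
    [130,0,0,0,0,0,0],
    [130,0,0,0,0,0,0],
    [130,0,0,0,0,0,0],
    [130,0,0,0,0,0,0],
    [130,0,0,0,0,0,0],
    [130,0,0,0,0,0,0],
    [130,0,0,0,0,0,0],
  ],
)

```text
time_s: 18.2
ee_pos: [0.469, 0.1044, 0.0558]
eef_rot: [3.14, 0.6, 1.728]
force: [3.8, 0.4, 3.1]
grip_width: 0.0496
grip_force: 5.0
```

Emit:
apply_moves(
  deltas=[
    [130,0,0,0,0,0,0],
    [130,0,0,0,0,0,0],
    [130,0,0,0.5,0,0,0],
    [130,0,0,1,0,0,0],
    [130,0,0,2,0,0,0],
    [130,0,0,2.5,0,0,0],
    [130,0,0,2,0,0,0],
    [130,0,0,0,0,0,0],
  ],
  grip_force=9,
)

```text
time_s: 19.0
ee_pos: [0.4691, 0.1046, 0.1381]
eef_rot: [3.137, 0.599, 1.726]
force: [0.7, -0.2, 0.0]
grip_width: 0.0489
grip_force: 9.0
```

Emit:
apply_moves(
  deltas=[
    [130,0.6,-1.5,0,0,0,0],
    [130,1.8,-2.7,0,0,0,0],
    [130,2.1,-3.2,0,0,0,0],
    [130,2.1,-3.2,0,0,0,0],
    [130,2.1,-3.2,0,0,0,0],
    [130,1.8,-2.7,0,0,0,0],
    [130,1.3,-1.9,0,0,0,0],
    [130,0.7,-1,0,0,0,0],
    [130,0,0,0,0,0,0],
  ],
)

```text
time_s: 19.9
ee_pos: [0.5933, -0.0904, 0.1348]
eef_rot: [-3.141, 0.6, 1.728]
force: [0.0, -0.4, -0.1]
grip_width: 0.0493
grip_force: 9.0
```

```bash
python3 w.py w9; python3 - <<'E'
from h import *
w=np.load("w9.npz")
for q in blobs(w["img"],"green",(200,100,450,400),100)[:2]:
    e=cv2.fitEllipse(q);print(e);o,d=wray(w,e[0]);print((o+d*.185-w["p"]).round(4))
E
```

```text
[ 0.02  0.5   1.59 -0.69  1.08  0.2 ] [ 0.59334081 -0.09042374  0.13475402] [371.64829954   0.         325.38978762] [[-0.001, 0.962, 0.274, 0.08], [1.0, 0.001, 0.0, -0.001], [0.0, 0.274, -0.962, -0.154], [0.0, 0.0, 0.0, 1.0]]
((327.9526062011719, 297.0617370605469), (94.82023620605469, 97.91690063476562), 43.494441986083984)
[ 0.0013 -0.0066 -0.0115]
```

Emit:
apply_moves(
  deltas=[
    [130,0.2,-2,-2,0,0,0],
    [130,0.5,-3,-2,0,0,0],
    [130,0.6,-3,-0.9,0,0,0],
    [130,0.5,-2.5,0,0,0,0],
    [130,0.4,-1.5,0,0,0,0],
    [130,0,0,0,0,0,0],
    [130,0,0,0,0,0,0],
  ],
)

```text
time_s: 20.65
ee_pos: [0.6155, -0.2085, 0.0867]
eef_rot: [3.141, 0.6, 1.729]
force: [0.0, -0.2, -0.1]
grip_width: 0.0494
grip_force: 9.0
```

Emit:
apply_moves(
  deltas=[
    [130,0,-0.2,-0.8,0,0,0],
    [130,0,0,-0.8,0,0,0],
    [130,0,0,-0.5,0,0,0],
    [130,0,0,-0.3,0,0,0],
    [130,0,0,-0.1,0,0,0],
    [130,0,0,0,0,0,0],
  ],
)

```text
time_s: 21.25
ee_pos: [0.6156, -0.2117, 0.0615]
eef_rot: [3.141, 0.6, 1.729]
force: [0.2, -0.6, -0.9]
grip_width: 0.0494
grip_force: 9.0
```

Emit:
apply_moves(
  deltas=[
    [130,0,0.1,-0.1,0,0,0],
    [130,0,0,-0.1,0,0,0],
    [130,0,0,0,0,0,0],
  ],
)

```text
time_s: 21.55
ee_pos: [0.6156, -0.2107, 0.0595]
eef_rot: [3.141, 0.6, 1.729]
force: [-0.8, -0.6, -1.4]
grip_width: 0.0492
grip_force: 9.0
```

Emit:
apply_moves(
  deltas=[
    [130,0,0,-0.07,0,0,0],
    [130,0,0,0,0,0,0],
  ],
)

```text
time_s: 21.75
ee_pos: [0.6155, -0.2107, 0.0588]
eef_rot: [3.141, 0.6, 1.729]
force: [0.3, -0.6, 0.1]
grip_width: 0.0495
grip_force: 9.0
```

Emit:
apply_moves(
  deltas=[
    [130,0,0,-0.05,0,0,0],
    [130,0,0,0,0,0,0],
  ],
)

```text
time_s: 21.95
ee_pos: [0.6157, -0.2107, 0.0585]
eef_rot: [3.141, 0.601, 1.729]
force: [-0.6, -0.1, 1.1]
grip_width: 0.0495
grip_force: 9.0
```

Emit:
apply_moves(
  deltas=[
    [130,0,0,-0.04,0,0,0],
    [130,0,0,0,0,0,0],
  ],
)

```text
time_s: 22.15
ee_pos: [0.6157, -0.2107, 0.0582]
eef_rot: [3.14, 0.601, 1.729]
force: [-0.0, 0.8, 1.8]
grip_width: 0.0497
grip_force: 9.0
```

Contact is at the expected height with about 2 N. I'll release and retreat.

Emit:
apply_moves(
  deltas=[
    [0,0,0,0,0,0,0],
    [0,0,0,0,0,0,0],
    [0,0,0,0,0,0,0],
    [0,0,0,0,0,0,0],
    [0,-0.17,1.1,1.65,0,0,0],
    [0,-0.25,1.7,2.4,0,0,0],
    [0,-0.3,2.2,3.3,0,0,0],
    [0,-0.5,3.5,2,0,0,0],
    [0,-1,4,1,0,0,0],
    [0,-2,3.5,1,0,0,0],
  ],
)

```text
time_s: 23.15
ee_pos: [0.5733, -0.0492, 0.1722]
eef_rot: [3.14, 0.6, 1.728]
force: [0.8, 1.0, 0.4]
grip_width: 0.0938
grip_force: 0.0
```

Emit:
apply_moves(
  deltas=[
    [0,-3,3,1,0,0,0],
    [0,-3,3,1,0,0,0],
    [0,-3,3,1,0,0,0],
    [0,0,0,0,0,0,0],
    [0,0,0,0,0,0,0],
  ],
)

```text
time_s: 23.65
ee_pos: [0.4835, 0.0397, 0.2018]
eef_rot: [3.14, 0.6, 1.73]
force: [0.5, -0.5, -0.3]
grip_width: 0.0942
grip_force: 0.0
```

```bash
python3 - <<'E'
from h import *
from station import ctrl
s=ctrl.camera("scene");t=ctrl.camera("top")
for col,a,b in(("amber",(225,165,270,230),(445,205,510,260)),("green",(190,185,235,245),(440,165,500,210))):
  for n,c,r in(("s",s,a),("t",t,b)):
    for q in blobs(c["img"],col,r,20)[:1]: print(col,n,np.round(cv2.minEnclosingCircle(q)[0],1),cv2.boundingRect(q))
a=cv2.resize(s["img"][95:245,140:340],(400,300));b=cv2.resize(t["img"][130:310,400:640],(400,300))
cv2.imwrite("pics/c9.png",np.hstack([a,b])[:,:,::-1])
E
```

```text
amber s [243.7 201.5] (234, 190, 20, 24)
amber t [476. 234.] (465, 223, 23, 22)
green s [213.1 220. ] (204, 208, 20, 25)
green t [464.9 189.5] (455, 178, 22, 23)
```

View pics/c9.png

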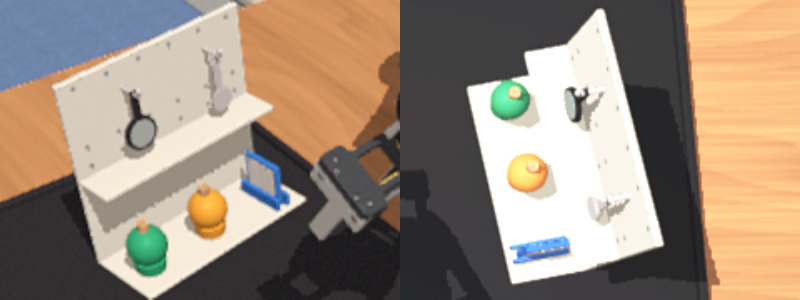

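The scene crop shows both globes in their own pockets with corks up (147,245 and 207,210) and the mirror upright in the blue slot (265,180). The arm is clear.

```bash
python3 -c "
from station import ctrl
print(ctrl.hand_in())"
```

```text
the job is handed in; nothing more can be done
None
```

I handed the job in with the amber and green globes in their matching pockets, corks up, the mirror upright in the blue slot, and the arm clear of everything; the hand-in gave no verdict, and I did not re-check the tumbler and pill bottle at the end.

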